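# Cull the bad briquettes, unlatch the jiko grate and hold it up

### The arm

A 6-joint arm with a two-finger parallel gripper is mounted at the origin on the work surface. World frame = base frame: x ahead of the robot, y to its left, z up, the work surface at z = 0. Lengths are in mm, angles in degrees, forces in N, time in s.
With the tool pointing down it reaches from about 300 to 850 mm from the base axis. Payload 4.2 kg.
Tool frame: the origin (TCP) lies at the very end of the fingers, on their centre line; the grasp point (between the pads) lies 19 mm behind it (env.grip_depth is the distance from the TCP to the grasp point, in mm); z points along the fingers, y is the line along which they close (so a half turn about z gives the same grasp; the last joint's range is limited). The gripper opens to 91 mm and grips with 3 to 60 N. Pads are 32 mm wide; open, the fingers measure 118 mm over their backs; the gripper's body (76 mm by 178 mm) begins 60 mm behind the grasp point.
Start: joints at [-70.588, 18.312, 89.639, -0, 72.044, -1.146], TCP at [201.916, -538.399, 213.976] pointing down, gripper open.
Joint ranges: [-177.97, 177.97], [-48.28, 115.42], [12.27, 149.76], [-77.06, 257.06], [2.81, 150.46], [-146.56, 146.56]. Speed limits (degrees/s): [147.25, 147.25, 180, 180, 180, 180].

### API

Orientations are given as [roll, pitch, yaw] about the fixed x, y, z axes, in that order (R = Rz(yaw) Ry(pitch) Rx(roll)).
In Python, from workcell import env, cams gives the robot as it stands.
- The arm moves only by the tool apply_moves, never from a script. Its argument "deltas" is a list of rows, each a list of 5 numbers: the shift along the tool's x, y, z in m, then the turn about the tool's z in rad, then the opening, from -1 (shut) to 1 (fully open), so that 0 is half open. In form: [[tx, ty, tz, roll, gripper], ...]. A call has 1 to 5 rows; each row is the pose to reach, as a shift and turn from the pose commanded when the call began, along the tool's axes at that moment; what a row does not reach only later rows make up. A row lasts 1/10 s, in which the tool goes at most 50 mm and 8.59 degrees, less where a joint would pass 70% of its speed; a pose out of reach is approached as far as the arm can. A call with a gripper value outside its range is refused whole. The fingers move at their own pace and stop on an object; "grip_force" is the grip in N (left out, the last holds). Time passes only in rows, so rows that repeat a pose let the fingers close. It gives the time, the measured TCP pose, the force, the opening and the grip force at its end, in the units of the state.
- env.state(): the state, without advancing time (a new reading comes with each control period).
- cams.grab_frame(name): name is "side" or "top" or "wrist"; returns the picture (400x640x3 uint8, blue, green, red); there is no depth.
- cams.get_calibration(name): a dict with "mtx" (3x3 intrinsics, pixels), "eye" and "attitude" of the camera in the world; the wrist camera has in their place "tool_from_camera" (4x4, takes a point from camera to tool coordinates, whose origin is the TCP and whose axes are the flange's). Camera axes: x right, y down, z forward; pixel columns grow to the right and rows downward; lengths in mm; the calibration is good to about 2 mm. A picture is of the moment at which its call begins: read the wrist's pose just before it. get_calibration takes no time and is no camera call.
- env.job_done(): hands the job in; it is judged then, once.
The state is a dict: "time_s": time; "qpos": joint angles; "qvel": joint speeds; "effort": joint torques, N m; "ee_pos": TCP position; "ee_rot": TCP orientation; "force": force on the tool from outside, world axes, zero at the start; "torque": the same for the moment, N m; "gripper_width": finger opening in mm; "gripper_force": force on a finger pad.
Only numpy, scipy, OpenCV 4.12 (cv2) and the standard library are available. Lean on these libraries where they do the work, as an engineer would, in place of code of your own. Each camera call takes 0.05 s, during which the arm holds its last target. There are 200 camera calls.

### The job

Get the jiko ready for stoking: first take the two bad briquettes, the short stub and the split half, off the red plate and put them in the steel ash pan, leaving the three sound ones where they stand. Then pull the jiko's spring latch sideways by its wooden grip, lift the hinged grate by that grip until its near edge is about 10 cm up (at least 8 cm), and finish while still holding it raised, so that someone can load the charcoal. Do not disturb the other kitchen things.

Things in the scene. Friction and masses are not known exactly. Their poses are not given: they have to be found in the camera images.
- jiko: Charcoal stove: dark steel hourglass drum 236 mm across at the top, 160 mm high, fixed, left or right of the ash pan, turned up to 0.3 rad. Origin: centre of underside; x runs from the latch side (nearer the robot) to the hinge side, z up. Its round top grate is hinged at the far side; a spring bolt on the near side keeps it shut until drawn.
- latch: Bolt with an upright wooden grip 22 (x) x 14 (y) x 44 (z) mm. Origin: the grip's centre; at first 203 mm above the step and, in the jiko's frame, at x -145, y +20 mm. Slides only along its +y (jiko's +y, away from the keeper), at most 22 mm, against a spring (5 N at home, 10.5 N at full travel); springs back if let go. 12 mm clears the keeper: draw it about 17 mm. It rides up with the grate.
- latch_home (a point): Point fixed on the grate: where the centre of the wooden grip sits with the bolt fully home (axes as the grate's). 203 mm above the step while the grate is down; it shows how far the grate is raised.
- grate_hinge (a point): Point on the grate's hinge line, 164 mm above the step, 125 mm beyond the drum's axis (jiko's +x). The hinge line runs along the jiko's y; the latch grip lies 270 mm from it and 39 mm higher.
- grate (a joint): Angle of the grate (dark steel bars, 232 mm across, 8 mm thick, 0.45 to 0.8 kg, with a 44 mm wide tongue carrying the latch at its near edge): 0 down, positive as the near side rises about the jiko's +y axis, at most 1.1 rad. Turns freely, falls shut if let go.
- keeper (a point): Middle of the top of the hooked steel keeper, fixed to the drum, that holds the bolt's tip down: 20 (x) x 30 (y) x 10 (z) mm on a post, top 193 mm above the step, centred at x -145, y -60 mm in the jiko's frame. 58 mm free between it and the grip; nothing on the grip's other side.
- plate: Red plastic plate, 250 mm across, rim 20 mm high, flat inner floor 5 mm above the step out to about 95 mm radius; fixed, on the other side of the ash pan from the jiko. Origin: centre of the underside. Five black briquettes stand on it in random order in a ring of 65 mm radius about its centre (about 76 mm apart).
- stub: The too-short briquette: black upright cylinder 42 mm across but only 24 mm high, with a hole mark on top. Origin: centre of the underside. About 30 g.
- half: The split briquette: D-shaped from above, 46 mm high, 42 mm long along its own x at the flat broken face, 22.5 mm thick along its own y; the broken flat face is at y = -11 mm, the narrowed round side at y = +11 mm. Grip it across its y. Origin: underside, midway through the thickness. About 30 g.
- ash_pan: Loose shallow steel ash pan, open on top: 150 (x) x 110 (y) x 30 (z) mm, walls and floor 3 mm, 0.5 kg, between jiko and plate. Origin: centre of the underside. 
- whole1: A sound briquette: black upright cylinder 42 mm across, 46 mm high, with a hole mark on top. Stays on the plate. Origin: centre of the underside. 
- whole2: A sound briquette: black upright cylinder 42 mm across, 46 mm high, with a hole mark on top. Stays on the plate. Origin: centre of the underside. 
- whole3: A sound briquette: black upright cylinder 42 mm across, 46 mm high, with a hole mark on top. Stays on the plate. Origin: centre of the underside. 
- pot: Tall aluminium pot, 220 mm across, 210 mm high, at the left side. Origin: centre of the underside. Not part of the job.
- pot_lid: Its aluminium lid, 232 mm across, lying on the pot; knob top 40 mm above its origin. Origin: centre of the underside. Not part of the job.
- jar: Glass jar with press-button lid, 94 mm across, 140 mm high, at the right side. Origin: centre of the underside. Not part of the job.
- ladle: Steel ladle lying at the back: bowl 82 mm across and 28 mm high, 4.5 mm-radius handle runs 300 mm along its +y. Origin: under the bowl's centre. Not part of the job.
- mug: White mug, 76 mm across, 75 mm high, behind the ash pan. Origin: centre of the underside. Not part of the job.
- matchbox: Cardboard matchbox 36 x 55 x 15 mm lying nearest the robot, right of the ash pan. Origin: centre of the underside. Not part of the job.
- onion: Onion, 66 mm across, 62 mm high, at the back left. Origin: centre of the underside. Not part of the job.
Not all that is in view belongs to the job. Of the things that look like the ash_pan, the smallest one is meant.

How it is judged (in metres and radians):
On the way, in this order (a step that is already met when the one before it is completed fails the run):
1. the stub and the split half both lie in the ash pan, released (x of stub in the frame of ash_pan between -0.07 and 0.07 m and y of stub in the frame of ash_pan between -0.05 and 0.05 m and z of each of stub, half in the frame of ash_pan below 0.04 m and contact force between each of stub, half and the fingers below 0.2 N and linear speed of each of stub, half below 0.05 m/s and x of half in the frame of ash_pan between -0.07 and 0.07 m and y of half in the frame of ash_pan between -0.05 and 0.05 m), for 0.2 s.
2. the latch is drawn sideways out of the keeper, with the grate still down (y of latch in the frame of latch_home above 0.011 m and value of joint grate below 0.06 rad), for 0.1 s.
3. the grate is raised and held by the latch grip (height (world z) of latch_home above 0.268 m and contact force between latch and the fingers above 2 N), for 0.2 s.
At the end, for the whole second after the job is handed in: latch_home at least 65 mm above its closed height, grate still, fingers pressing on the latch grip (over 2 N); stub and half released and at rest inside the ash pan; the sound briquettes within 30 mm of their start. The program ends while holding (all of step 1 and all of step 3 and velocity of joint grate between -0.08 and 0.08 rad/s and distance of each of whole1, whole2, whole3 from where it was at the start of the episode below 0.03 m); the arm keeps its last pose, push and grip.
It fails at once if a sound briquette is moved more than 30 mm or knocked over (distance of any of whole1, whole2, whole3 from where it was at the start of the episode above 0.03 m or angle between any of whole1, whole2, whole3's own z axis and vertical above 0.5 rad).
It fails at once if a bystander is moved more than 30 mm (distance of any of pot, pot_lid, jar, ladle, mug, matchbox, onion from where it was at the start of the episode above 0.03 m).
It also fails if it takes over 64 s, if anything falls off the work surface, if the arm or the gripper's body presses on something with over 40 N, if the wrist force passes 120 N, or if a joint passes its speed limit or range.

## Working session

There is one attempt and no reset: what is moved stays moved. The work goes in short steps, Python scripts to look and compute and a tool call to move; the robot and the scene stay as the last step left them, time stands still between calls to the robot, and variables do not carry over. Pictures are saved under pics/ and viewed, at most 10 in all, crops included, and the job is handed in when it is done.

Besides the shell and the picture viewer there is one more tool, called after "Request:" as name(argument=value, ...) on one line, values as JSON. apply_moves: Moves the arm, as the interface text tells. Its arguments: {"type":"object","properties":{"deltas":{"type":"array"},"grip_force":{"type":"number"}},"required":["deltas"]}

```bash
mkdir -p pics; ls
python3 - <<'E'
from workcell import env,cams
import cv2
for n in("top","side"):
    cv2.imwrite(f"pics/{n}0.png",cams.grab_frame(n)); print(n,cams.get_calibration(n))
print(cams.get_calibration("wrist")); print(env.state())
E
```

```text
pics
top {'mtx': array([[443.35921684,   0.        , 320.35829739],
       [  0.        , 443.35921684, 195.5275161 ],
       [  0.        ,   0.        ,   1.        ]]), 'eye': array([ 323.32623059,   22.18113694, 1511.06823933]), 'attitude': array([-173.08517491,    1.4034718 ,  -89.02525903])}
side {'mtx': array([[393.7275095 ,   0.        , 324.33118686],
       [  0.        , 393.7275095 , 195.42152766],
       [  0.        ,   0.        ,   1.        ]]), 'eye': array([-143.2300546 ,  813.5949208 ,  816.23502138]), 'attitude': array([-123.4672869 ,    0.63422383, -140.87501131])}
{'mtx': array([[315.58747568,   0.        , 322.28063945],
       [  0.        , 315.58747568, 199.08569071],
       [  0.        ,   0.        ,   1.        ]]), 'tool_from_camera': array([[-2.92137493e-04, -9.66208864e-01, -2.57760250e-01,
         7.31365091e+01],
       [ 9.99999948e-01, -3.17063876e-04,  5.51382488e-05,
         3.50457233e-01],
       [-1.35001529e-04, -2.57760221e-01,  9.66208906e-01,
        -1.70603758e+02],
       [ 0.00000000e+00,  0.00000000e+00,  0.00000000e+00,
         1.00000000e+00]])}
{'time_s': 0.1, 'qpos': array([-7.05874064e+01,  1.83483756e+01,  8.96986642e+01, -9.68753410e-04,
        7.20449480e+01, -1.14567708e+00]), 'qvel': array([-0.07661876, -0.05697728, -0.14974992, -0.02055782,  0.04473548,
        0.02255389]), 'effort': array([ 7.45602647e-04, -4.13331306e+01, -2.32509220e+01,  7.28800753e-02,
        4.21583815e-02, -4.26188262e-05]), 'ee_pos': array([ 201.76482965, -537.9566746 ,  213.20547235]), 'ee_rot': array([-1.79908012e+02, -9.18340969e-04,  2.05585693e+01]), 'force': array([-0.05181322,  0.78309892,  0.31935134]), 'torque': array([ 0.02051029, -0.02740466, -0.05319062]), 'gripper_force': 0.0, 'gripper_width': 91.36118013722371}
```

View pics/top0.png

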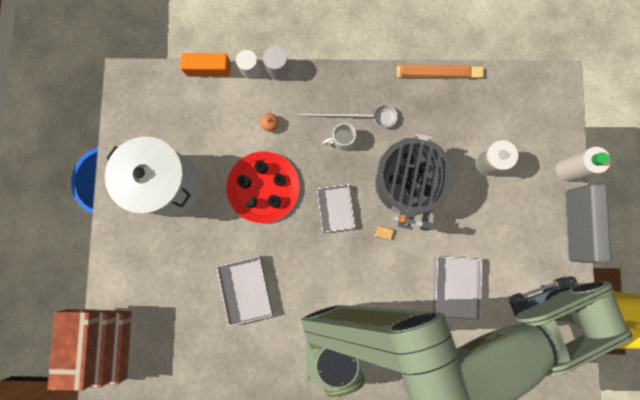

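View pics/side0.png

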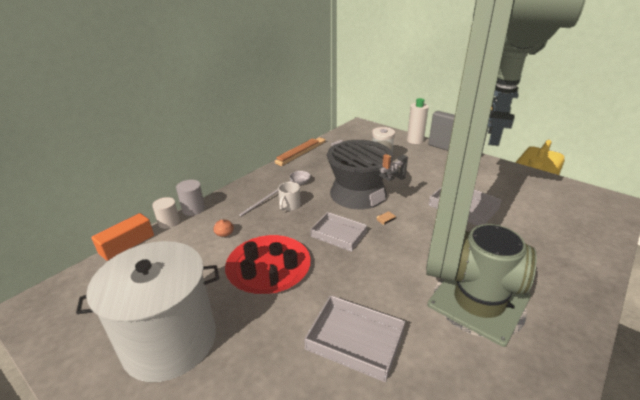

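Top view: red plate at (263,187) with five briquettes, jiko at (413,177) with its orange grip near (402,219). Three trays look like the ash pan: (337,208), (246,290) and (459,287). The one at (337,208), between plate and jiko, is the smallest and fits. The side view shows it at (340,231). The stub looks like (276,249) in the side view and the half looks like (273,272). I'll confirm both in one enlarged crop.

```bash
cat > h.py <<'E'
import numpy as np, cv2
from scipy.spatial.transform import Rotation as Ro
from workcell import env,cams
def cam(n,st=None):
    c=cams.get_calibration(n)
    if n=="wrist":
        T=c["tool_from_camera"]; R=Ro.from_euler("xyz",st["ee_rot"],degrees=True).as_matrix()
        return c["mtx"],R@T[:3,:3],R@T[:3,3]+st["ee_pos"]
    return c["mtx"],Ro.from_euler("xyz",c["attitude"],degrees=True).as_matrix(),np.array(c["eye"])
def ray(C,uv):
    K,R,e=C; d=R@np.linalg.solve(K,[uv[0],uv[1],1]); return e,d/np.linalg.norm(d)
def plane(C,uv,z):
    e,d=ray(C,uv); return e+d*(z-e[2])/d[2]
def tri(C1,u1,C2,u2):
    e,d=ray(C1,u1); f,g=ray(C2,u2); s=np.linalg.lstsq(np.c_[d,-g],f-e,rcond=None)[0]
    a,b=e+d*s[0],f+g*s[1]; return (a+b)/2,np.linalg.norm(a-b)
def proj(C,p):
    K,R,e=C; q=K@(R.T@(np.asarray(p,float)-e)); return q[:2]/q[2]
def blobs(m,amin):
    n,l,s,c=cv2.connectedComponentsWithStats(m.astype(np.uint8)); return [(c[i].round(1),s[i,4],s[i,:4],l==i) for i in range(1,n) if s[i,4]>=amin]
E
python3 - <<'E'
from h import *
T,S=cam("top"),cam("side")
t=cv2.imread("pics/top0.png");s=cv2.imread("pics/side0.png")
def red(i): 
    h=cv2.cvtColor(i,cv2.COLOR_BGR2HSV); return ((h[...,0]<5)|(h[...,0]>174))&(h[...,1]>180)&(h[...,2]>90)
for n,i in(("t",t),("s",s)):
    b=max(blobs(red(i),50),key=lambda b:b[1]); hull=cv2.convexHull(np.argwhere(b[3])[:,::-1].astype(np.int32)); e=cv2.fitEllipse(hull); print(n,e); 
    if n=="t":ct=e[0]
    else:cs=e[0]
    m=np.zeros(i.shape[:2],np.uint8); cv2.fillConvexPoly(m,hull,1)
    dk=(i.max(2)<70)&(m>0)
    for b in blobs(dk,15): print(b[:3], plane(T if n=="t" else S,b[0],46).round())
print("plate",tri(T,ct,S,cs), plane(T,ct,20))
# ash pan corner check / orange grip
for n,i in(("t",t),("s",s)):
    h=cv2.cvtColor(i,cv2.COLOR_BGR2HSV); m=(h[...,0]>5)&(h[...,0]<18)&(h[...,1]>130)&(h[...,2]>90)
    for b in blobs(m,8): print(n,b[:3])
a=cv2.resize(t[150:240,220:450],None,fx=3.4,fy=3.4,interpolation=cv2.INTER_CUBIC)
b=cv2.resize(s[130:300,220:420],None,fx=1.7,fy=1.7,interpolation=cv2.INTER_CUBIC)
o=np.zeros((a.shape[0]+b.shape[0],a.shape[1],3),np.uint8);o[:a.shape[0]]=a;o[a.shape[0]:,:b.shape[1]]=b
cv2.imwrite("pics/c1.png",o);print(o.shape)
E
```

```text
t ((262.34954833984375, 186.9183807373047), (70.41200256347656, 71.6544189453125), 62.654563903808594)
(array([260.9, 166.7]), np.int32(108), array([255, 161,  12,  12], dtype=int32)) [595. 263.  46.]
(array([243.8, 181.3]), np.int32(126), array([238, 175,  13,  13], dtype=int32)) [545. 319.  46.]
(array([279.3, 179.3]), np.int32(89), array([275, 174,  10,  11], dtype=int32)) [553. 200.  46.]
(array([273.9, 201. ]), np.int32(104), array([268, 196,  12,  11], dtype=int32)) [480. 216.  46.]
(array([251.6, 202.6]), np.int32(68), array([246, 198,  11,   9], dtype=int32)) [473. 290.  46.]
s ((268.01251220703125, 263.8959655761719), (55.34383773803711, 82.66190338134766), 81.2211685180664)
(array([254.9, 247.7]), np.int32(31), array([252, 242,   6,  14], dtype=int32)) [583. 260.  46.]
(array([275.6, 248.6]), np.int32(122), array([270, 243,  12,  12], dtype=int32)) [532. 225.  46.]
(array([290. , 258.8]), np.int32(214), array([284, 250,  13,  19], dtype=int32)) [469. 230.  46.]
(array([273.3, 275.4]), np.int32(134), array([270, 265,   8,  21], dtype=int32)) [459. 307.  46.]
plate (array([53
[... 755 characters left out ...]
3,   5], dtype=int32))
t (array([ 83.7, 357.3]), np.int32(252), array([ 80, 325,   9,  65], dtype=int32))
t (array([101.7, 356.9]), np.int32(182), array([ 98, 326,   8,  61], dtype=int32))
t (array([118.4, 354.6]), np.int32(173), array([115, 326,   7,  58], dtype=int32))
t (array([ 60.1, 382.7]), np.int32(423), array([ 46, 375,  28,  17], dtype=int32))
s (array([297.2, 149.5]), np.int32(217), array([278, 139,  40,  22], dtype=int32))
s (array([386.1, 160.7]), np.int32(65), array([383, 155,   7,  13], dtype=int32))
s (array([122.3, 235.8]), np.int32(1555), array([ 92, 213,  62,  47], dtype=int32))
s (array([222.7, 227.8]), np.int32(206), array([214, 221,  18,  15], dtype=int32))
(595, 782, 3)
```

View pics/c1.png

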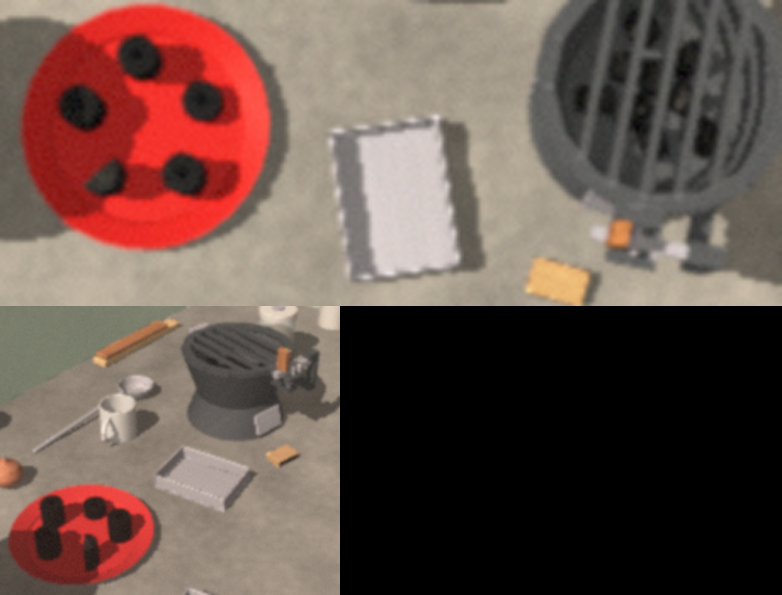

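The crop confirms it. The stub is top (279,179), with a short shadow and low in the side view. The half is top (252,203), D-shaped. The ash pan is (337,208). Next I compute positions and head for the plate.

Run:
```python
from h import *
T,S=cam("top"),cam("side")
t=cv2.imread("pics/top0.png")
for n,p,z in(("stub",(279.3,179.3),24),("half",(251.6,202.6),46),("w1",(260.9,166.7),46),("w2",(243.8,181.3),46),("w4",(273.9,201),46)): print(n,plane(T,p,z).round())
# pan outer corners from crop (x/3.4+220,y/3.4+150), rim z=30
cs=[(331,130),(438,117),(460,264),(351,279)]
P=np.array([plane(T,(x/3.4+220,y/3.4+150),30) for x,y in cs]);print(P.round(),P.mean(0).round(),np.linalg.norm(np.roll(P,-1,0)-P,axis=1).round())
g=tri(T,(402,218.5),S,(386.1,160.7));print("grip",g)
print("grip top@225",plane(T,(402,218),215).round())
h=cv2.cvtColor(t,cv2.COLOR_BGR2HSV)
print("matchbox",plane(T,(384,233),15).round(),"drum",plane(T,(413.5,175),160).round(),"mug",plane(T,(344,135),75).round())
```

```text
stub [557. 202.  24.]
half [473. 290.  46.]
w1 [595. 263.  46.]
w2 [545. 319.  46.]
w4 [480. 216.  46.]
[[527.  72.  30.]
 [541. -34.  30.]
 [396. -57.  30.]
 [380.  50.  30.]] [461.   8.  30.] [107. 147. 108. 149.]
grip (array([ 417.4500902 , -183.87920332,  203.59748969]), np.float64(1.6755587663552394))
grip top@225 [ 417. -183.  215.]
matchbox [ 381. -154.   15.] drum [ 554. -227.  160.] mug [700. -15.  75.]
```

Request:
apply_moves(deltas=[[0,0,-0.05,0,1],[0.03,-0.04,-0.1,0,1],[0.0,-0.09,-0.1,0,1],[0.0,-0.14,-0.1,0,1],[0.0,-0.19,-0.1,0,1]])

```text
time_s: 0.6
ee_pos: [140.2, -373.7, 313.8]
ee_rot: [180.0, 0.0, 20.5]
force: [-0.4, -0.7, 0.7]
gripper_width: 91.1
gripper_force: 0.0
```

Request:
apply_moves(deltas=[[0.04,-0.03,0,0,1],[0.08,-0.06,0,0,1],[0.12,-0.09,0,0,1],[0.16,-0.12,0,0,1],[0.2,-0.15,0,0,1]])

```text
time_s: 1.1
ee_pos: [275.8, -162.7, 313.7]
ee_rot: [180.0, -0.0, 20.5]
force: [1.4, -1.5, -0.1]
gripper_width: 91.2
gripper_force: 0.0
```

Request:
apply_moves(deltas=[[0.04,-0.03,0,0,1],[0.08,-0.06,0,0,1],[0.12,-0.09,0,0,1],[0.16,-0.12,0,0,1],[0.2,-0.15,0,0,1]])

```text
time_s: 1.6
ee_pos: [410.6, 48.3, 313.6]
ee_rot: [180.0, 0.0, 20.6]
force: [0.9, -1.1, 0.2]
gripper_width: 91.1
gripper_force: 0.0
```

Request:
apply_moves(deltas=[[0.04,-0.03,0,0,1],[0.08,-0.06,0,0,1],[0.12,-0.09,0,0,1],[0.16,-0.12,0,0,1],[0.2,-0.15,0,0,1]])

```text
time_s: 2.1
ee_pos: [545.4, 258.7, 313.1]
ee_rot: [180.0, 0.1, 20.6]
force: [-0.0, -0.7, 0.8]
gripper_width: 91.5
gripper_force: 0.0
```

Run:
```python
from h import *
st=env.state(); i=cams.grab_frame("wrist"); cv2.imwrite("pics/w1.png",i); np.save("w1.npy",np.r_[st["ee_pos"],st["ee_rot"]])
print(st["ee_pos"],st["ee_rot"],st["qpos"]); C=cam("wrist",st)
for n,p in(("stub",(557,202,24)),("half",(473,290,46)),("w1",(595,263,46)),("w2",(545,319,46)),("w4",(480,216,46))): print(n,proj(C,p).round())
```

```text
[545.37361377 258.72760975 313.13810311] [1.79975986e+02 5.11071246e-02 2.05870766e+01] [ 2.42997266e+01  1.86598168e+01  7.50587873e+01 -2.06966415e-02
  8.63339510e+01  9.37139721e+01]
stub [361. 172.]
half [284. 208.]
w1 [332. 134.]
w2 [281. 154.]
w4 [334. 220.]
```

View pics/w1.png

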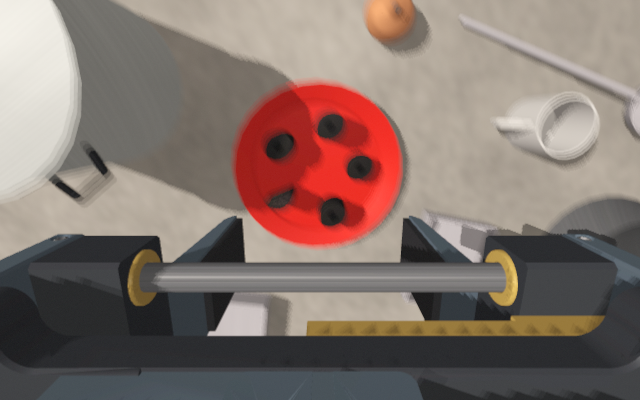

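The plate is at (320,163), the stub at (360,167) and the half at (283,198). The frame is blurred because the arm was still settling, so I'll take another closer one and measure from it.

Request:
apply_moves(deltas=[[0.0,0,0.05,0,1],[0.0,0,0.09,0,1],[0.0,0,0.09,0,1],[0.0,0,0.09,0,1]])

```text
time_s: 2.55
ee_pos: [544.9, 256.7, 224.1]
ee_rot: [180.0, 0.0, 20.6]
force: [1.2, -0.4, 1.3]
gripper_width: 91.4
gripper_force: 0.0
```

Run:
```python
from h import *
st=env.state(); i=cams.grab_frame("wrist"); cv2.imwrite("pics/w2.png",i)
print(st["ee_pos"],st["ee_rot"],abs(st["qvel"]).max()); C=cam("wrist",st)
m=i.max(2)<75
h=cv2.cvtColor(i,cv2.COLOR_BGR2HSV); r=((h[...,0]<5)|(h[...,0]>174))&(h[...,1]>180)&(h[...,2]>70)
b=max(blobs(r,50),key=lambda b:b[1]); hull=cv2.convexHull(np.argwhere(b[3])[:,::-1].astype(np.int32)); f=np.zeros(i.shape[:2],np.uint8); cv2.fillConvexPoly(f,hull,1)
e=cv2.fitEllipse(hull);print("plate",e,plane(C,e[0],18).round(1))
for b in blobs((i.max(2)<85)&(f>0)&~r,60): print(b[:3],plane(C,b[0],46).round(),plane(C,b[0],24).round())
x,y,w,hh=cv2.boundingRect(hull); cv2.imwrite("pics/w2c.png",cv2.resize(i[y:y+hh,x:x+w],None,fx=2.5,fy=2.5,interpolation=cv2.INTER_CUBIC)); print(x,y,w,hh)
```

```text
[544.9016223  256.68205075 224.06704277] [1.79991924e+02 3.23635884e-02 2.05522439e+01] 3.6340103868267226
plate ((317.0706481933594, 175.96771240234375), (199.6656951904297, 204.588134765625), 94.49505615234375) [544.3 262.7  18. ]
(array([333.5, 131.5]), np.int32(1096), array([315, 113,  38,  38], dtype=int32)) [601. 264.  46.] [601. 263.  24.]
(array([270.8, 156.3]), np.int32(1221), array([251, 137,  41,  40], dtype=int32)) [552. 320.  46.] [548. 322.  24.]
(array([368.8, 181.1]), np.int32(954), array([352, 164,  35,  35], dtype=int32)) [564. 208.  46.] [561. 203.  24.]
(array([273.6, 220.3]), np.int32(803), array([254, 203,  37,  34], dtype=int32)) [483. 293.  46.] [474. 294.  24.]
(array([335.9, 235.8]), np.int32(1176), array([320, 215,  34,  42], dtype=int32)) [490. 219.  46.] [482. 214.  24.]
(array([237.3, 227.9]), np.int32(200), array([229, 217,  14,  27], dtype=int32)) [459. 330.  46.] [449. 333.  24.]
215 76 205 186
```

View pics/w2c.png

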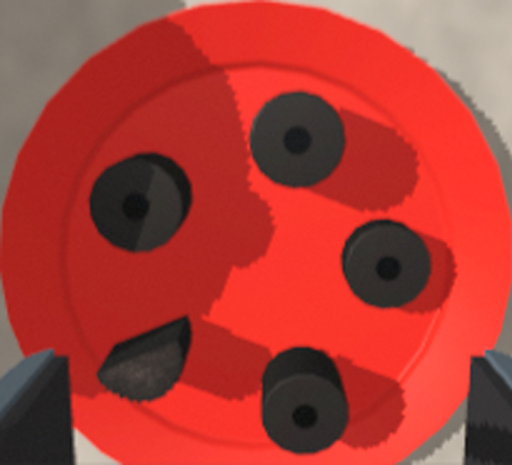

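The crop shows the stub's top at (388,265), its hole mark clear, and the half's D-shaped top around (143,372). The half's flat face looks up and left, with a dark wall. I'll measure the lighter top face in metric coordinates.

Run:
```python
from h import *
st=dict(ee_pos=np.array([544.9016223,256.68205075,224.06704277]),ee_rot=np.array([179.991924,.032363588,20.5522439]))
C=cam("wrist",st); i=cv2.imread("pics/w2.png")
f=lambda x,y:(215+x/2.5,76+y/2.5)
for n,p,z in(("stub",(388,265),24),("w1",(297,139),46),("w2",(138,204),46),("w4",(305,412),46)): print(n,plane(C,f(*p),z).round())
v=i.max(2)
sub=v[196:242:2,250:296:2]; print("\n".join(" ".join("%3d"%a for a in r) for r in sub))
```

```text
stub [561. 201.  24.]
w1 [601. 264.  46.]
w2 [551. 320.  46.]
w4 [485. 215.  46.]
175 176 176 176 176 176 176 176 176 176 176 176 176 176 177 177 177 177 178 177 177 178 177
176 175 176 176 176 175 176 176 176 176 175 176 176 177 177 176 177 178 177 177 177 177 177
176 176 176 176 176 176 176 176 176 176 176 176 176 176 176 176 177 177 177 177 177 177 177
175 176 176 175 176 176 176 176 176 176 176 176 176 175 176 176 176 175 157 116 139 177 177
175 176 176 176 176 176 176 176 175 176 175 176 176 176 176 169 139  67  31  34  76 177 177
176 176 176 176 176 176 175 175 177 176 175 176 175 157 119  46  30  35  38  27  39 177 176
176 176 176 175 176 176 176 176 176 176 170 147  94  26  29  38  40  39  37  25  22 166 177
175 176 176 176 176 176 176 175 163 123  54  28  30  34  39  38  40  38  31  26  27 168 176
173 176 176 176 177 172 148  98  26  25  31  37  42  38  38  39  39  41  30  24  32 170 176
166 175 176 176 175 105  26  27  29  35  39  40  40  39  42  46  59  53  43  24  64 176 176
164 169 176 176 155  30  29  36  37  38  39  37  44  53  55  57  62  58  51  25 103 176 176
169 16
[... 397 characters left out ...]
  76  88  75  72  62  68  60  55  52  78 176 176 176 176
176 176 137  54  57  55  56  58  59  67  67  64  73  65  53  55  58  48 157 176 175 176 176
176 176 173 136  55  51  54  55  63  61  58  58  69  65  55  53  52 169 250 248 219 196 176
176 176 179 171 160  50  52  55  55  59  56  61  59  56  54  56 183 239 250 250 250 251 241
185 183 230 235 235 209 170  82  53  55  56  53  53  52  76 173 251 251 251 250 250 250 250
235 235 235 236 236 236 234 228 179 152  78 175 132 202 240 250 250 250 251 250 250 250 250
235 235 236 236 236 236 236 237 235 214 202 216 240 250 250 250 250 251 250 250 250 250 250
236 236 237 237 237 237 237 238 238 237 224 210 207 227 246 251 251 251 251 250 251 251 250
```

Run:
```python
from h import *
st=dict(ee_pos=np.array([544.9016223,256.68205075,224.06704277]),ee_rot=np.array([179.991924,.032363588,20.5522439]))
C=cam("wrist",st)
A,B,D=[plane(C,p,46)[:2] for p in((253,225),(288.5,212.5),(274,236.5))]
u=(B-A)/np.linalg.norm(B-A); n=np.array([-u[1],u[0]]); n*=np.sign(n@(D-A)); t=n@(D-A)
print(A,B,D,np.linalg.norm(B-A),"thick",t,"c",(A+B)/2+n*t/2,"n angle",np.degrees(np.arctan2(n[1],n[0])))
A,B=[plane(C,p,5)[:2] for p in((256,214.5),(287,203))]; print("base edge",A,B,(A+B)/2+n*11,np.linalg.norm(B-A),np.degrees(np.arctan2(*(B-A)[::-1])))
```

```text
[468.55428876 314.1462056 ] [497.58618107 280.25182097] [463.50521575 286.64558564] 44.62824308413503 thick 21.72458946672052 c [474.8205085  290.13279357] n angle -139.41862706038094
base edge [466.62077086 318.56257517] [495.33635522 285.98081972] [472.62425184 295.11589669] 43.4298926232854 -48.6090023970742
```

Request:
apply_moves(deltas=[[-0.006,0.045,0.02,0,0.32],[-0.006,0.056,0.06,0,0.32],[-0.006,0.056,0.11,0,0.32],[-0.006,0.056,0.15,0,0.32],[-0.006,0.056,0.15,0,0.32]])

```text
time_s: 3.1
ee_pos: [557.0, 201.2, 71.3]
ee_rot: [-180.0, 0.4, 20.5]
force: [-0.9, -0.4, -0.2]
gripper_width: 60.3
gripper_force: 0.0
```

Request:
apply_moves(deltas=[[0.002,0.0,0.03,0,0.32],[0.002,0.0,0.056,0,0.32],[0.002,0.0,0.056,0,0.32],[0.002,0,0.056,0,-0.5],[0.002,0,0.056,0,-0.5]], grip_force=12)

```text
time_s: 3.6
ee_pos: [563.1, 203.8, 20.9]
ee_rot: [180.0, -0.3, 20.6]
force: [-1.1, 0.8, -0.1]
gripper_width: 46.9
gripper_force: 0.0
```

Request:
apply_moves(deltas=[[0,0,0,0,-0.5],[0,0,0,0,-0.5],[0,0,0,0,-0.5]])

```text
time_s: 3.9
ee_pos: [562.6, 203.6, 20.3]
ee_rot: [180.0, -0.3, 20.6]
force: [0.0, -0.3, 7.2]
gripper_width: 41.5
gripper_force: 12.0
```

Request:
apply_moves(deltas=[[0,0,0,0,0.2],[-0.001,0,0.006,0,0.2],[-0.001,0,0.006,0,0.2],[-0.001,0,0.007,0,-0.5],[-0.001,0,0.007,0,-0.5]])

```text
time_s: 4.4
ee_pos: [559.6, 202.5, 10.3]
ee_rot: [180.0, 0.0, 20.6]
force: [0.2, 0.4, -0.6]
gripper_width: 41.9
gripper_force: 10.0
```

Request:
apply_moves(deltas=[[0,0,0,0,-0.5],[0,0,0,0,-0.5]])

```text
time_s: 4.6
ee_pos: [559.8, 202.6, 10.6]
ee_rot: [180.0, 0.0, 20.6]
force: [0.4, 0.0, -0.3]
gripper_width: 41.7
gripper_force: 12.0
```

Request:
apply_moves(deltas=[[0,0,-0.045,0,-0.5],[0,0,-0.09,0,-0.5],[-0.03,0.037,-0.09,0,-0.5],[-0.06,0.074,-0.09,0,-0.5],[-0.09,0.111,-0.09,0,-0.5]])

```text
time_s: 5.1
ee_pos: [514.0, 66.0, 101.2]
ee_rot: [180.0, -0.1, 20.6]
force: [0.4, -0.6, -0.2]
gripper_width: 41.6
gripper_force: 12.0
```

Request:
apply_moves(deltas=[[-0.025,0.03,0,0,-0.5],[-0.036,0.045,0.03,0,-0.5],[-0.036,0.045,0.05,0,-0.5],[-0.036,0.045,0.05,0,-0.5]])

```text
time_s: 5.5
ee_pos: [494.3, 11.6, 48.8]
ee_rot: [-179.9, 0.3, 20.5]
force: [-0.1, 0.5, -1.0]
gripper_width: 41.8
gripper_force: 12.0
```

Request:
apply_moves(deltas=[[0,0,0.02,0,-0.5],[0,0,0.037,0,-0.5],[0,0,0.037,0,-0.5],[0,0,0.037,0,-0.5]])

```text
time_s: 5.9
ee_pos: [497.4, 12.7, 14.5]
ee_rot: [180.0, -0.1, 20.6]
force: [0.4, -0.1, 1.4]
gripper_width: 41.5
gripper_force: 12.0
```

Request:
apply_moves(deltas=[[0,0,0,0,0.15],[0,0,0,0,0.2],[0,0,0,0,0.2],[0,0,-0.04,0,0.2],[0,0,-0.08,0,0.2]])

```text
time_s: 6.4
ee_pos: [495.7, 12.3, 94.1]
ee_rot: [-179.9, 0.2, 20.6]
force: [0.8, 0.5, 0.3]
gripper_width: 54.7
gripper_force: 0.0
```

Request:
apply_moves(deltas=[[0.013,-0.046,-0.01,0,0.1],[0.026,-0.092,-0.01,0,0.1],[0.039,-0.138,-0.01,0,0.1],[0.052,-0.184,-0.01,0,0.1],[0.065,-0.23,-0.01,0,0.1]])

```text
time_s: 6.9
ee_pos: [476.4, 252.3, 104.3]
ee_rot: [180.0, -0.1, 20.6]
force: [0.8, 0.1, -0.0]
gripper_width: 50.4
gripper_force: 0.0
```

Request:
apply_moves(deltas=[[0.013,-0.038,0,-0.14,0.1],[0.013,-0.038,0,-0.28,0.1],[0.013,-0.038,0,-0.42,0.1],[0.013,-0.038,0,-0.56,0.1],[0.013,-0.038,0,-0.7,0.1]])

```text
time_s: 7.4
ee_pos: [475.4, 290.9, 104.0]
ee_rot: [180.0, -0.0, 61.0]
force: [0.4, 0.6, 0.8]
gripper_width: 50.0
gripper_force: 0.0
```

Request:
apply_moves(deltas=[[0,0,0,-0.14,0.1],[0,0,0,-0.28,0.1],[0,0,0,-0.42,0.1],[0,0,0,-0.56,0.1],[0,0,0,-0.7,0.1]])

```text
time_s: 7.9
ee_pos: [475.5, 290.6, 104.0]
ee_rot: [180.0, -0.0, 101.1]
force: [0.0, 0.1, 0.7]
gripper_width: 50.1
gripper_force: 0.0
```

Request:
apply_moves(deltas=[[0,0,0,-0.14,0.1],[0,0,0,-0.28,0.1],[0,0,0,-0.42,0.1],[0,0,0,-0.52,0.1],[0,0,0,-0.52,0.1]])

```text
time_s: 8.4
ee_pos: [475.5, 290.6, 104.0]
ee_rot: [180.0, 0.0, 130.6]
force: [0.1, 0.8, -0.8]
gripper_width: 49.9
gripper_force: 0.0
```

Over the half, aligned. I go down to about z 16 and close.

Request:
apply_moves(deltas=[[0,0,0.045,0,0.1],[0,0,0.085,0,0.1],[0,0,0.088,0,0.1],[0,0,0.088,0,0.1],[0,0,0.088,0,-0.9]], grip_force=12)

```text
time_s: 8.9
ee_pos: [477.0, 291.5, 17.6]
ee_rot: [179.8, 0.0, 130.5]
force: [0.2, -0.4, -0.4]
gripper_width: 44.7
gripper_force: 0.0
```

Request:
apply_moves(deltas=[[0,0,0,0,-0.9],[0,0,0,0,-0.9],[0,0,0,0,-0.9]])

```text
time_s: 9.2
ee_pos: [476.1, 290.9, 16.8]
ee_rot: [179.9, 0.0, 130.6]
force: [-0.2, -1.4, 3.4]
gripper_width: 22.4
gripper_force: 12.0
```

Request:
apply_moves(deltas=[[0,0,-0.045,0,-0.9],[0,0,-0.085,0,-0.9],[-0.031,-0.037,-0.085,-0.14,-0.9],[-0.062,-0.075,-0.085,-0.28,-0.9],[-0.093,-0.112,-0.085,-0.42,-0.9]])

```text
time_s: 9.7
ee_pos: [450.7, 147.3, 101.4]
ee_rot: [180.0, 0.1, 154.8]
force: [1.1, -0.5, 0.2]
gripper_width: 22.4
gripper_force: 12.0
```

Run:
```python
from h import *
st=env.state();y=np.radians(st["ee_rot"][2]);d=np.array([426,3])-st["ee_pos"][:2]
print(st["ee_pos"],st["ee_rot"],d@[np.cos(y),np.sin(y)],d@[np.sin(y),-np.cos(y)],st["qpos"][5])
```

```text
[450.71941337 147.31082911 101.38422081] [1.79968425e+02 6.57770662e-02 1.54776447e+02] -39.1357694296611 -141.08528040521043 -48.03673268030791
```

Request:
apply_moves(deltas=[[-0.013,-0.046,0,-0.14,-0.9],[-0.026,-0.092,0,-0.28,-0.9],[-0.039,-0.138,0,-0.42,-0.9],[-0.039,-0.141,0.04,-0.58,-0.9],[-0.039,-0.141,0.05,-0.58,-0.9]])

```text
time_s: 10.2
ee_pos: [422.8, 2.6, 49.1]
ee_rot: [180.0, -0.2, -172.4]
force: [-1.2, 0.3, -0.2]
gripper_width: 22.4
gripper_force: 12.0
```

Run:
```python
from h import *
st=env.state(); i=cams.grab_frame("wrist"); cv2.imwrite("pics/w3.png",i)
print(st["ee_pos"],st["ee_rot"])
C=cam("wrist",st); print(proj(C,(461,8,30)).round(),proj(C,(497,13,27)).round(), proj(C,(426,3,5)).round())
```

```text
[422.80144373   2.60852119  49.05175874] [ 179.988536     -0.23288774 -172.40168019]
[323. 286.] [323. 329.] [323. 223.]
```

View pics/w3.png

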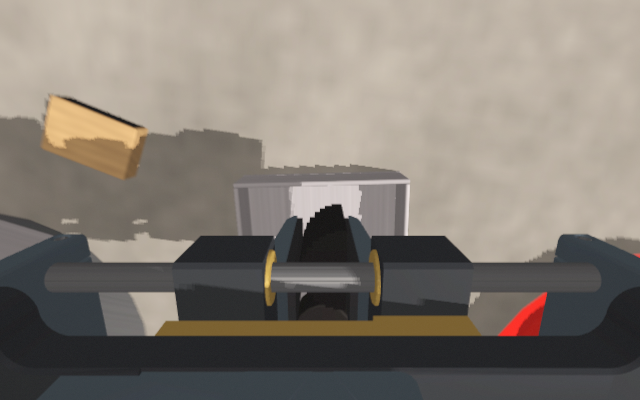

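The half hangs at (323,240), inside the pan's near end (near rim at row 180, cols 235–410). Lowering now.

Request:
apply_moves(deltas=[[-0.002,0,0.02,0,-0.9],[-0.002,0,0.032,0,-0.9],[-0.002,0,0.033,0,-0.9],[-0.002,0,0.033,0,-0.9]])

```text
time_s: 10.65
ee_pos: [427.9, 5.1, 18.2]
ee_rot: [-180.0, 0.0, -172.4]
force: [1.5, -0.0, -0.3]
gripper_width: 22.5
gripper_force: 12.0
```

Request:
apply_moves(deltas=[[0,0,0,0,-0.2],[0,0,0,0,-0.1],[0,0,0,0,-0.1],[0,0,-0.04,0,-0.1],[0,0,-0.09,0,-0.1]])

```text
time_s: 11.15
ee_pos: [425.6, 4.9, 107.5]
ee_rot: [180.0, -0.3, -172.4]
force: [1.8, -0.1, -0.2]
gripper_width: 41.5
gripper_force: 0.0
```

Request:
apply_moves(deltas=[[0,0,-0.05,0,-0.1],[0,0,-0.1,0,0],[0,0,-0.15,0,0],[0,0,-0.2,0,0]])

```text
time_s: 11.55
ee_pos: [426.7, 4.9, 310.3]
ee_rot: [-180.0, 0.1, -172.4]
force: [1.3, -0.4, 0.3]
gripper_width: 45.2
gripper_force: 0.0
```

Run:
```python
from h import *
t=cams.grab_frame("top");s=cams.grab_frame("side");w=cams.grab_frame("wrist");st=env.state()
a=cv2.resize(t[150:240,220:450],None,fx=3.4,fy=3.4,interpolation=cv2.INTER_CUBIC)
b=cv2.resize(s[130:300,220:450],None,fx=1.7,fy=1.7,interpolation=cv2.INTER_CUBIC)[:290]
c=cv2.resize(w,(390,244))
o=np.zeros((a.shape[0]+290,782,3),np.uint8);o[:a.shape[0]]=a;o[a.shape[0]:,:b.shape[1]]=b[:,:391];o[a.shape[0]:a.shape[0]+244,392:]=c
cv2.imwrite("pics/c4.png",o)
print(st["ee_pos"],st["ee_rot"],st["qpos"])
```

```text
Traceback (most recent call last):
ValueError: could not broadcast input array from shape (289,391,3) into shape (290,391,3)
```

Request:
apply_moves(deltas=[[0.003,-0.048,0,0.1,0],[0.006,-0.096,0,0.2,0],[0.009,-0.144,0,0.3,0],[0.012,-0.188,0,0.3,0],[0.012,-0.188,0,0.3,0]])

```text
time_s: 12.2
ee_pos: [439.7, -187.1, 305.5]
ee_rot: [-179.9, -0.2, 170.1]
force: [-0.0, 1.4, -0.0]
gripper_width: 45.4
gripper_force: 0.0
```

Request:
apply_moves(deltas=[[0,0,0,0,0],[0,0,0,0,0]])

```text
time_s: 12.4
ee_pos: [439.9, -182.0, 306.8]
ee_rot: [179.9, -0.1, 170.5]
force: [-0.1, 0.6, 0.5]
gripper_width: 45.5
gripper_force: 0.0
```

Run:
```python
from h import *
t=cams.grab_frame("top");s=cams.grab_frame("side");st=env.state();w=cams.grab_frame("wrist");cv2.imwrite("pics/w5.png",w)
b=cv2.resize(s[195:300,220:400],(390,227),interpolation=cv2.INTER_CUBIC)
a=cv2.resize(t[150:240,220:370],(390,234),interpolation=cv2.INTER_CUBIC)
o=np.zeros((234+300,782,3),np.uint8);o[:234,:390]=a;o[:227,392:]=b;o[234:,:780]=cv2.resize(w[30:270,10:630],(780,300))
cv2.imwrite("pics/c5.png",o)
print(repr(st["ee_pos"]),repr(st["ee_rot"]),st["qpos"])
C=cam("wrist",st);h=cv2.cvtColor(w,cv2.COLOR_BGR2HSV); m=(h[...,0]>5)&(h[...,0]<18)&(h[...,1]>130)&(h[...,2]>90)
for b in blobs(m,60): print(b[:3],plane(C,b[0],225).round(1),plane(C,b[0],203).round(1))
```

```text
array([ 440.21773406, -181.75917326,  307.43459745]) array([ 1.79979398e+02, -3.87629173e-02,  1.70520206e+02]) [-2.38258941e+01  6.53807487e+00  9.17650198e+01  1.04633673e-02
  8.17395644e+01 -1.04347600e+02]
(array([314.6, 176.3]), np.int32(484), array([307, 161,  16,  32], dtype=int32)) [ 415.9 -184.1  225. ] [ 419.9 -185.3  203. ]
```

View pics/c5.png

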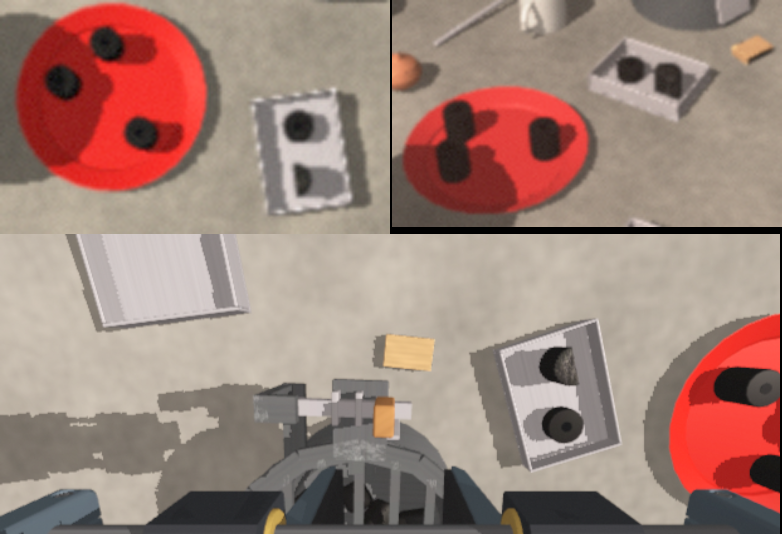

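Top and side crops show the stub and half in the pan and the three sound briquettes standing. The wrist crop shows the grip at (384,418) and the keeper at (280,403), level with each other, so the yaw matches the jiko. I measured the grip at about (417,-184,203), and now approach it.

Request:
apply_moves(deltas=[[0.022,-0.005,0.03,0,0],[0.022,-0.005,0.06,0,0],[0.022,-0.005,0.067,0,0],[0.022,-0.005,0.067,0,0],[0.022,-0.005,0.067,0,0]])

```text
time_s: 13.05
ee_pos: [419.0, -184.3, 242.0]
ee_rot: [-180.0, 0.1, 170.5]
force: [0.0, -0.4, 0.0]
gripper_width: 45.5
gripper_force: 0.0
```

Run:
```python
from h import *
st=env.state();w=cams.grab_frame("wrist");cv2.imwrite("pics/w6.png",w[60:330,120:520])
print(st["ee_pos"],st["ee_rot"]);C=cam("wrist",st)
h=cv2.cvtColor(w,cv2.COLOR_BGR2HSV); m=(h[...,0]>5)&(h[...,0]<18)&(h[...,1]>130)&(h[...,2]>60)
for b in blobs(m,60): print(b[:3],plane(C,b[0],225).round(1),plane(C,b[0],203).round(1))
```

```text
[ 419.01210358 -184.32095669  242.02855711] [-1.79961833e+02  1.35718389e-01  1.70470702e+02]
(array([321.9, 223.5]), np.int32(930), array([312, 199,  21,  48], dtype=int32)) [ 413.1 -183.6  225. ] [ 420.8 -185.   203. ]
```

View pics/w6.png

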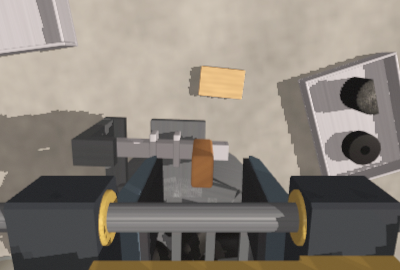

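The grip sits centred between the fingers at crop (203,163), with low bolt guides at (150,135) and (178,137). I'll descend to about z 202 with the force in view.

Request:
apply_moves(deltas=[[0.002,0,0.02,0,0],[0.002,0,0.038,0,0],[0.002,0,0.04,0,0],[0.002,0,0.04,0,0]])

```text
time_s: 13.5
ee_pos: [416.6, -184.2, 201.6]
ee_rot: [-180.0, 0.1, 170.4]
force: [-0.4, -0.3, -0.1]
gripper_width: 45.8
gripper_force: 0.0
```

Request:
apply_moves(deltas=[[0,0,0,0,-0.9],[0,0,0,0,-0.9],[0,0,0,0,-0.9],[0,0,0,0,-0.9]], grip_force=35)

```text
time_s: 13.9
ee_pos: [416.1, -184.1, 201.2]
ee_rot: [-180.0, 0.0, 170.4]
force: [-0.1, 0.6, 0.2]
gripper_width: 16.6
gripper_force: 0.0
```

Request:
apply_moves(deltas=[[0,0,0,0,-0.9],[0,0,0,0,-0.9]])

```text
time_s: 14.1
ee_pos: [416.1, -184.1, 201.1]
ee_rot: [-180.0, 0.0, 170.4]
force: [-0.8, -1.5, 2.0]
gripper_width: 14.0
gripper_force: 35.0
```

Request:
apply_moves(deltas=[[0,0.005,0,0,-0.9],[0,0.01,0,0,-0.9],[0,0.015,0,0,-0.9],[0,0.018,0,0,-0.9],[0,0.018,0,0,-0.9]])

```text
time_s: 14.6
ee_pos: [419.3, -168.5, 201.1]
ee_rot: [-179.7, 0.1, 170.5]
force: [-0.8, -9.0, 0.0]
gripper_width: 13.4
gripper_force: 35.0
```

Request:
apply_moves(deltas=[[0,0,0,0,-0.9],[0,0,0,0,-0.9]])

```text
time_s: 14.8
ee_pos: [419.2, -168.7, 201.1]
ee_rot: [-179.7, 0.1, 170.4]
force: [-1.0, -8.6, -0.2]
gripper_width: 14.0
gripper_force: 35.0
```

Drawn about 16 mm, and the 9 N spring force agrees. Now I lift along the hinge arc.

Request:
apply_moves(deltas=[[-0.001,0,-0.006,0,-0.9],[-0.003,0,-0.014,0,-0.9],[-0.006,0,-0.024,0,-0.9],[-0.0095,0,-0.036,0,-0.9],[-0.0135,0,-0.048,0,-0.9]])

```text
time_s: 15.3
ee_pos: [430.9, -170.6, 247.5]
ee_rot: [-179.7, -0.2, 170.4]
force: [-0.7, -9.1, -6.9]
gripper_width: 13.9
gripper_force: 35.0
```

```bash
python3 -c "
from h import *
s=env.state();print(s['ee_pos'],s['force'],s['torque'],s['gripper_width'],s['gripper_force'])"
```

```text
[ 430.87125529 -170.58204178  247.53728539] [-0.65512584 -9.12006711 -6.90502594] [-1.29878533  0.26335481 -0.56704431] 13.860242259353964 35.008989572525024
```

Request:
apply_moves(deltas=[[-0.0045,0,-0.012,0,-0.9],[-0.01,0,-0.024,0,-0.9],[-0.0165,0,-0.036,0,-0.9],[-0.024,0,-0.048,0,-0.9],[-0.0305,0,-0.059,0,-0.9]])

```text
time_s: 15.8
ee_pos: [459.6, -175.7, 306.3]
ee_rot: [-179.7, -0.5, 170.3]
force: [-3.3, -9.3, -4.8]
gripper_width: 14.1
gripper_force: 35.0
```

Request:
apply_moves(deltas=[[0,0,0,0,-0.9],[0,0,0,0,-0.9],[0,0,0,0,-0.9],[0,0,0,0,-0.9],[0,0,0,0,-0.9]])

```text
time_s: 16.3
ee_pos: [459.6, -175.9, 306.2]
ee_rot: [-179.7, -0.4, 170.3]
force: [-4.1, -8.6, -3.6]
gripper_width: 13.3
gripper_force: 35.0
```

Run:
```python
from h import *
s=cams.grab_frame("side");t=cams.grab_frame("top")
cv2.imwrite("pics/end.png",np.hstack([cv2.resize(s[120:300,220:430],(400,343)),cv2.resize(t[120:260,220:460],(400,343))]))
st=env.state();print(st["ee_pos"],st["force"],st["gripper_width"],st["gripper_force"],abs(st["qvel"]).max())
```

```text
[ 459.58472694 -175.87267896  306.19765098] [-5.27388402 -7.8945648  -3.00803114] 14.253612024838977 35.01738488674164 0.0889386131978068
```

View pics/end.png

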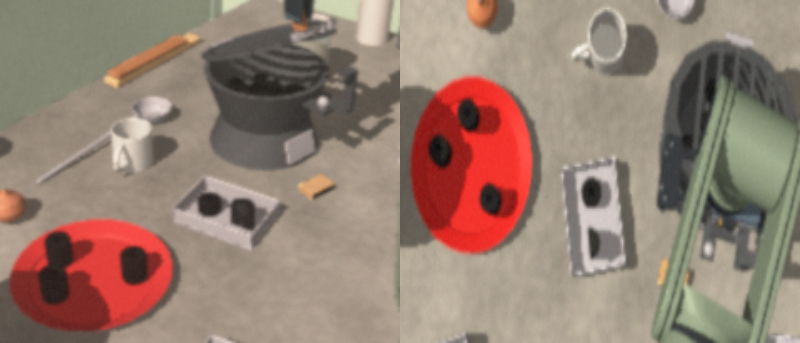

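The grate is raised and held (side crop (270,45)), with both bad briquettes in the pan and the three sound ones standing. Handing in.

```bash
python3 -c "
from workcell import env
print(env.job_done())"
```

```text
the job is handed in; nothing more can be done
None
```

The stub and the split half are in the ash pan, and the grate is unlatched and held up by its grip, raised about 105 mm at the grip; the three sound briquettes are where they stood, and I handed the job in without getting a verdict back.

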